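Load a sole template upright in the sprung length gauge

ROBOT

A 6-joint arm with a two-finger parallel gripper is mounted at the origin on the work surface. World frame = base frame: x ahead of the robot, y to its left, z up, the work surface at z = 0. Lengths are in m, angles in rad, forces in N, time in s.
With the tool pointing down it reaches from about 0.3 to 0.85 m from the base axis. Payload 5.4 kg.
Tool frame: the origin (TCP) lies midway between the tips of the shut fingers; the grasp point (between the pads) lies 19 mm behind it (bot.pinch_z is the z of the grasp point in the tool frame, in m); z points along the fingers, y is the line along which they close (so a half turn about z gives the same grasp; the last joint's range is limited). The gripper opens to 85 mm and grips with 20 to 120 N. Pads are 22 mm wide; open, the fingers measure 114 mm over their backs; the gripper's body (76 mm by 85 mm) begins 54 mm behind the grasp point. The pads swing forward as they close: fully open they stand 13 mm farther back than shut.
Start: joints at [1.014, 0.158, 1.597, -0, 1.386, -0.21], TCP at [0.195, 0.541, 0.193] pointing down, gripper open.
Joint ranges: [-2.91, 2.91], [-0.94, 2.29], [0.18, 2.7], [-1.29, 4.43], [0.17, 2.64], [-3, 3]. Speed limits (rad/s): [2.57, 2.57, 3.14, 3.14, 3.14, 3.14].

INTERFACE

Orientations are given as a unit quaternion [w, x, y, z].
In Python, from bench import bot, vision, regions_of gives the robot as it stands.
- The arm moves only by the tool arm_command, never from a script. Its argument "motion" is a list of rows, each an object of numbers: "x", "y", "z": the shift along the tool's x, y, z in mm; "wx", "wy", "wz": the turn, a rotation vector about the tool's x, y, z in rad; "grip": the closure, from -1 (fully open) to 1 (shut), so that 0 is half open. In form: [{"x": .., "y": .., "z": .., "wx": .., "wy": .., "wz": .., "grip": ..}, ...]. A call has 1 to 20 rows; each row is the pose to reach, as a shift and turn from the pose commanded when the call began, along the tool's axes at that moment; what a row does not reach only later rows make up. A row lasts 1/12 s, in which the tool goes at most 41.7 mm and 7.16 degrees, less where a joint would pass 70% of its speed; a pose out of reach is approached as far as the arm can. A call with a gripper value outside its range is refused whole. The fingers move at their own pace and stop on an object; the grip force is fixed at half the most. Time passes only in rows, so rows that repeat a pose let the fingers close. It gives the time, the measured TCP pose, the force, the opening and the grip force at its end, in the units of the state.
- bot.get_obs(): the state, without advancing time (a new reading comes with each control period).
- vision.grab_frame(name): name is "scene" or "top"; returns the picture (480x640x3 uint8, blue, green, red); there is no depth.
- vision.get_calibration(name): a dict with "K" (3x3 intrinsics, pixels), "R" (3x3) and "t" (3): a world point X has camera coordinates R X + t. Camera axes: x right, y down, z forward; pixel columns grow to the right and rows downward; lengths in m; the calibration is good to about 2 mm. A picture is of the moment at which its call begins. get_calibration takes no time and is no camera call.
- bot.job_done(): hands the job in; it is judged then, once.
Trained networks look in the newest picture that a camera, given by its name, has taken for a name from the list of things; names that differ only in an ending like _2 or _b are one class to them, and where a whole thing is asked for, a point or a joint stands for the part that bears it (a point fixed in the world has none). Each returns a list of dicts, best first, with "score" (0 to 1); they miss things now and then, are a little off and sometimes report something else, mostly with a low value. They report only what shows in the picture. A call takes as long as a camera call. They do not tell look-alikes from the thing itself.
- regions_of(thing, camera): "pixels" (480x640 bool, what is visible of it) and "location" ([column, row] in pixels, amid what is visible of it).
The state is a dict: "time_s": time; "joint_pos": joint angles; "dq": joint speeds; "joint_efforts": joint torques, N m; "tcp_pos": TCP position; "tcp_rot": TCP orientation; "contact_force": force on the tool from outside, world axes, zero at the start; "moment": the same for the moment, N m; "opening": finger opening in m; "finger_force": force on a finger pad.
Only numpy, scipy, OpenCV 4.12 (cv2) and the standard library are available. Lean on these libraries where they do the work, as an engineer would, in place of code of your own. Each camera call takes 0.05 s, during which the arm holds its last target. There are 200 camera calls.

TASK

The large plywood template leans on the steel rest. Stand it upright on its long straight edge in the length gauge, square end against the low fixed stop and the end with the stepped top corner pushing back the sprung jaw, so that it is fully down on the bed, centred across it and held by the spring. Let go of it and leave everything else on the bench where it is.

Things in the scene. Friction and masses are not known exactly. Their poses are not given: they have to be found in the camera images.
- plate: Large plywood template, 0.13-0.22 kg, 12 mm thick (x), 140 long (y), 80 high (z). Origin: middle of its long straight lower edge. Square end at -y; at the +y end the upper corner is cut away in steps. At the start it leans 35 degrees from vertical on the rest, top away from the robot (z points up and away from it, x out of its lower face). Upright, z is vertical.
- plate_toe (a point): Point on the large template's +y end face, mid thickness, 20 mm above the lower edge (plate frame 0, 70, 20 mm). This face is upright to z = 50 mm; above, the plate reaches only to y = 42 (z 50-66) and y = 11 (z 66-80).
- rest: Fixed steel rest. Origin on the table straight below the leaning template's lower edge, which lies 40 mm up. Two 12 mm wide bars at y = -56 and +56 mm bear the template, 70 mm up its lower face; the 100 mm between them is free for a finger below the template, but for a cross bar 8 mm high at x = -20 to -4 mm. Ledges at the bars only, 8 mm past its upper face.
- gauge: Fixed length gauge: aluminium bed 70 mm wide (x), 275 long (y), its flat top 20 mm above the table. Origin: centre of its underside. At the -y end a steel stop, 60 mm wide, 16 mm above the bed, its face (looking to +y) at y = -107.5. At the +y end a grey housing 44 mm above the bed, y = 100 to 137; between them the sprung jaw.
- bed (a point): Point on top of the gauge's bed, midway between the stop's face and the jaw's face when the 140 mm template is loaded (gauge frame 0, -37.5, 20 mm): the plate's origin belongs here.
- jaw (a joint): How far the sprung jaw is pushed back towards +y of the gauge, in m, 0 to 0.045. The spring pushes it to 0: about 4.6 N there and 8.5 N at 0.030. With the template loaded against the stop it reads 0.030, its pointer at the black line on the bed.
- jaw_face (a point): Centre of the jaw's face that looks to -y of the gauge (gauge frame 0, 2.5 mm + jaw value, 45 mm). The jaw is 44 mm wide, 20 mm thick, its top 50 mm above the bed. Stop to jaw at rest is 110 mm.
- last: Bystander: green plastic shoe last, 230 x 90 x 100 mm, standing on its sole.
- hammer: Bystander: hammer lying on the bench.
- jar: Bystander: small closed jar, 48 mm across and 75 mm tall, between the rest and the gauge.
- tin: Bystander: closed tin, 70 mm across and 60 mm tall.
- pencil: Bystander: pencil, 9 mm thick, lying.
- small_plate: Bystander: smaller plywood template (110 x 64 x 10 mm), lying flat; not the one to load; about 10 mm tall.
- mug: Bystander: white mug, 76 mm across and 90 mm tall.
There are look-alikes about, which are no part of the job. What is shaped like the plate but black or red is not meant. Leave any green look-alike of the rest alone.

How it is judged:
On the way, in this order (a step that is already met when the one before it is completed fails the run):
1. the template is taken off the rest (horizontal distance between plate and rest above 0.12 m), for 0.1 s.
2. the jaw is pushed back to the length of the template or beyond (value of joint jaw above 0.027 m), for 0.1 s.
At the end, for the whole second after the job is handed in: The large template stands upright (4 degrees) on its long edge, fully down on the bed (2.5 mm), square end at the stop (3 mm), stepped end to the jaw, centred across the bed (10 mm) and along it (5 degrees); it holds the jaw back at 27 to 34 mm and is at rest, released (angle between plate's own z axis and vertical below 0.07 rad and z of plate in the frame of bed between -0.003 and 0.0025 m and x of plate in the frame of bed between -0.01 and 0.01 m and y of plate in the frame of bed between -0.003 and 0.003 m and y of plate_toe in the frame of bed above 0.06 m and angle between the y axis of plate and the y axis of gauge, either way round below 0.09 rad and value of joint jaw between 0.027 and 0.034 m and linear speed of plate below 0.01 m/s and angular speed of plate below 0.1 rad/s); the robot touches nothing.
It fails at once if a bystander is shifted by more than 30 mm (distance of any of last, hammer, jar, tin, pencil, small_plate, mug from where it was at the start of the episode above 0.03 m).
It also fails if it takes over 48 s, if anything falls off the work surface, if the arm or the gripper's body presses on something with over 40 N, if the wrist force passes 120 N, or if a joint passes its speed limit or range.

## Working session

There is one attempt and no reset: what is moved stays moved. The work goes in short steps, Python scripts to look and compute and a tool call to move; the robot and the scene stay as the last step left them, time stands still between calls to the robot, and variables do not carry over. Pictures are saved under pics/ and viewed, at most 10 in all, crops included, and the job is handed in when it is done.

Besides the shell and the picture viewer there is one more tool, called by a JSON object that holds its "name" and its "arguments", one argument or row to a line. arm_command: Moves the arm, as the interface text tells. Its arguments: {"type":"object","properties":{"motion":{"type":"array","items":{"type":"object","properties":{"x":{"type":"number"},"y":{"type":"number"},"z":{"type":"number"},"wx":{"type":"number"},"wy":{"type":"number"},"wz":{"type":"number"},"grip":{"type":"number"}}}}},"required":["motion"]}

```bash
mkdir -p pics; ls; python3 - <<'E'
from bench import bot,vision,regions_of
import cv2,numpy as np
for c in("scene","top"):
    im=vision.grab_frame(c); cv2.imwrite(f"pics/{c}0.png",im)
    k=vision.get_calibration(c); print(c,[np.round(k[a],4).tolist() for a in("K","R","t")])
    for n in("plate","rest","gauge","jaw"):
        for r in regions_of(n,c): print(c,n,round(r["score"],2),np.round(r["location"]),r["pixels"].sum())
print(bot.get_obs(),bot.pinch_z)
E
```

```text
pics
scene [[[509.2633, 0.0, 320.7535], [0.0, 509.2633, 235.1612], [0.0, 0.0, 1.0]], [[-0.5389, 0.8424, -0.0004], [0.666, 0.4258, -0.6125], [-0.5158, -0.3303, -0.7905]], [0.322, -0.3112, 1.4924]]
scene plate 0.98 [413. 285.] 581
scene plate 0.65 [517. 326.] 2171
scene plate 0.61 [538. 242.] 1578
scene plate 0.56 [268. 318.] 3864
scene rest 0.97 [416. 301.] 764
scene rest 0.64 [365. 388.] 1463
scene gauge 0.89 [267. 213.] 3075
scene jaw 0.92 [264. 208.] 454
scene jaw 0.54 [262. 212.] 2882
top [[[518.331, 0.0, 322.8593], [0.0, 518.331, 232.1329], [0.0, 0.0, 1.0]], [[-0.0003, -0.9999, 0.0141], [-0.9882, -0.0019, -0.153], [0.153, -0.014, -0.9881]], [-0.0317, 0.5134, 1.1987]]
top plate 0.79 [139. 351.] 1906
top plate 0.71 [134. 246.] 1752
top plate 0.6 [224. 213.] 1425
top rest 0.98 [222. 225.] 467
top rest 0.61 [221. 135.] 869
top rest 0.5 [222. 212.] 1465
top gauge 0.92 [400. 230.] 3418
top jaw 0.57 [396. 226.] 340
{'time_s': 0.5, 'joint_pos': array([ 1.01388757e+00,  1.58401475e-01,  1.59702605e+00,  1.37825754e-05,
        1.38619714e+00, -2.10108535e-01]), 'dq': array([ 0.0002399 ,  0.0011573 , -0.00157811, -0.0007797 , -0.00045345,
        0.00012575]), 'joint_efforts': array([-3.45676481e-04, -3.95648861e+01, -3.31386423e+01, -2.52433674e-04,
        1.65524143e-03, -1.78131643e-05]), 'tcp_pos': array([0.1954422 , 0.54073655, 0.19288525]), 'tcp_rot': array([-1.22707868e-05,  1.72533709e-01,  9.85003614e-01, -1.23076191e-05]), 'contact_force': array([-0.1180968 , -0.55949083, -0.23425838]), 'moment': array([ 0.01426376,  0.00653299, -0.00459784]), 'finger_force': 0.0, 'opening': 0.0855199941859443} -0.0187
```

View pics/scene0.png

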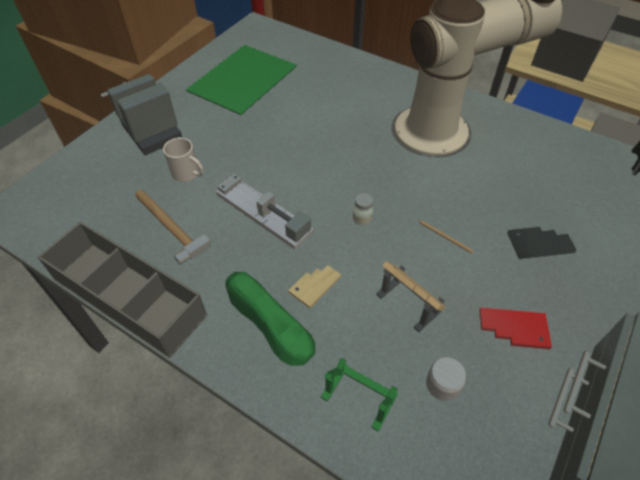

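View pics/top0.png

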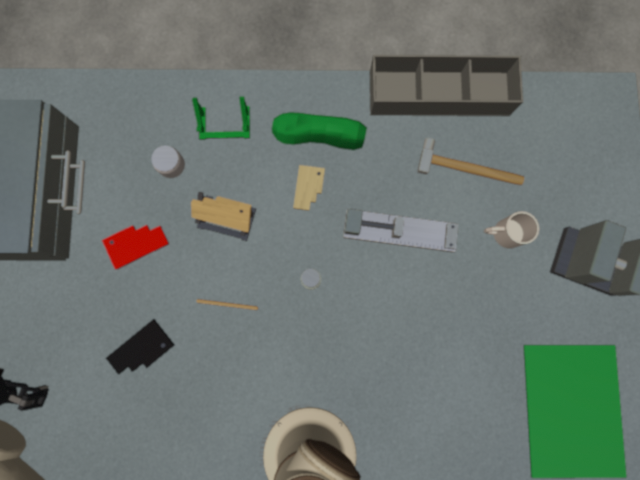

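The scene shows the plate leaning on the dark steel rest at scene (413,288) / top (222,213). The gauge is at scene (265,212) / top (400,230), with its housing on the left of the top view (+y world) and its stop on the right. I'll zoom in on both to measure them.

```bash
python3 - <<'E'
import cv2,numpy as np
s=cv2.imread("pics/scene0.png");t=cv2.imread("pics/top0.png")
def c(i,x,y,w=100,h=75): return cv2.resize(i[y:y+h,x:x+w],(400,300),interpolation=cv2.INTER_CUBIC)
m=np.vstack([np.hstack([c(s,365,255),c(s,212,170)]),np.hstack([c(t,175,178),c(t,340,195,120,90)])])
cv2.imwrite("pics/m1.png",m)
E
```

```text
(no output)
```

View pics/m1.png

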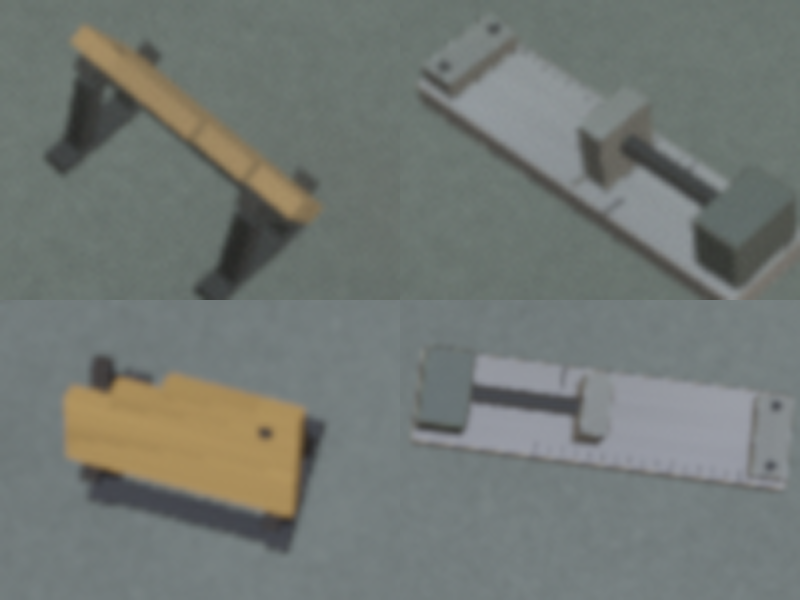

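```bash
cat > fit.py <<'E'
from bench import bot,vision,regions_of
import cv2,numpy as np
from scipy.optimize import minimize
from scipy.spatial.transform import Rotation as Ro
CAL={c:vision.get_calibration(c) for c in("scene","top")}
def box(x0,x1,y0,y1,z0,z1): return np.array([[x,y,z] for x in(x0,x1) for y in(y0,y1) for z in(z0,z1)])/1000.
PLATE=[box(-6,6,-70,70,0,50),box(-6,6,-70,42,0,66),box(-6,6,-70,11,0,80)]
def GAUGE(j=0): return [box(-35,35,-137.5,137.5,0,20),box(-30,30,-130,-107.5,0,36),box(-22,22,100,137,0,64),box(-22,22,2.5+j,22.5+j,20,70)]
def proj(P,c):
    k=CAL[c]; q=(k["K"]@(k["R"]@P.T+k["t"].reshape(3,1))).T; return q[:,:2]/q[:,2:]
def render(boxes,R,t,c,s=4):
    m=np.zeros((480*s,640*s),np.uint8)
    for b in boxes:
        h=cv2.convexHull(proj(b@R.T+t,c).astype(np.float32)).reshape(-1,2)
        cv2.fillPoly(m,[np.round((h+.5)*s*16-8).astype(int)],255,shift=4)
    return cv2.resize(m,(640,480),interpolation=cv2.INTER_AREA)/255.
def fit(boxes,pose,masks,p0,step):
    def f(p):
        R,t=pose(p); e=0
        for c,m in masks.items():
            r=render(boxes,R,t,c); e+=np.abs(r-m).sum()/m.sum()
        return e
    sim=np.vstack([p0]+[np.array(p0)+np.eye(len(p0))[i]*step[i] for i in range(len(p0))])
    r=minimize(f,p0,method="Nelder-Mead",options=dict(initial_simplex=sim,maxiter=160,xatol=1e-4,fatol=1e-4))
    return r.x,r.fun
def yawpose(tilt): return lambda p:(Ro.from_euler("ZY",[p[2],tilt]).as_matrix(),np.array([p[0],p[1],p[3] if len(p)>3 else 0.]))
def ray(px,c,z):
    k=CAL[c]; d=k["R"].T@np.linalg.inv(k["K"])@np.array([px[0],px[1],1.]); o=-k["R"].T@k["t"].ravel(); return o+d*(z-o[2])/d[2]
def wood(im,x,y,w,h):
    v=cv2.cvtColor(im,cv2.COLOR_BGR2HSV); m=np.zeros((480,640)); m[y:y+h,x:x+w]=cv2.inRange(v,(8,70,60),(28,255,255))[y:y+h,x:x+w]/255; return m
E
python3 - <<'E'
from fit import *
s=cv2.imread("pics/scene0.png");t=cv2.imread("pics/top0.png")
M={"scene":wood(s,370,255,80,65),"top":wood(t,180,185,80,65)}
print({c:m.sum() for c,m in M.items()})
p0=ray((220,228),"top",.04); print(p0)
for mm in(M,{"top":M["top"]},{"scene":M["scene"]}):
    print("plate",fit(PLATE,yawpose(np.radians(35)),mm,[p0[0],p0[1],-.12,.04],[.01,.01,.1,.01]))
G={}
for c in("scene","top"):
    vision.grab_frame(c); G[c]=regions_of("gauge",c)[0]["pixels"]*1.
    if c=="scene":
        print("gm",G[c].sum())
    for r in regions_of("jaw",c):
        if r["score"]>.5: G[c]=np.maximum(G[c],r["pixels"])
g0=ray((400,230),"top",.02)
for mm in(G,{"top":G["top"]},{"scene":G["scene"]}):
    p,e=fit(GAUGE(),yawpose(0),mm,[g0[0],g0[1],-.09],[.01,.01,.1]); print("gauge",p,e)
np.save("gm.npy",np.array([G["scene"],G["top"]]))
print({n:[np.round(ray(r["location"],"top",.04),3)[:2].tolist()+[round(r["score"],2)] for r in regions_of(n,"top")] for n in("jar","tin","pencil","small_plate","last","mug","hammer")})
E
```

```text
{'scene': np.float64(584.0), 'top': np.float64(1513.0)}
[0.52288512 0.21410284 0.04      ]
plate (array([ 0.5367026 ,  0.21543739, -0.25745982,  0.03621218]), np.float64(0.1394302693870421))
plate (array([ 0.53365486,  0.21227797, -0.26421097,  0.05062299]), np.float64(0.04414032632220105))
plate (array([ 0.53981093,  0.2154933 , -0.26227951,  0.04118915]), np.float64(0.09756916465216224))
gm 2911.0
gauge [ 0.52291689 -0.22007254 -0.1274369 ] 0.10691561862662326
gauge [ 0.52188711 -0.21952438 -0.1305792 ] 0.033080271282518475
gauge [ 0.52493172 -0.22022846 -0.11681813] 0.04905192846369316
{'jar': [[0.399, 0.004, 0.81], [0.556, 0.209, 0.52]], 'tin': [[0.527, -0.494, 0.7], [0.689, 0.348, 0.63]], 'pencil': [[0.342, 0.197, 0.76]], 'small_plate': [[0.624, 0.015, 0.69]], 'last': [[0.769, -0.022, 0.83]], 'mug': [[0.519, -0.498, 0.61]], 'hammer': [[0.684, -0.377, 0.66], [0.626, 0.021, 0.48]]}
```

```bash
cat > mv.py <<'E'
from fit import *
def go(Rt,pt):
    o=bot.get_obs(); q=o["tcp_rot"]; R=Ro.from_quat(np.r_[q[1:],q[0]]).as_matrix()
    w=Ro.from_matrix(R.T@Rt).as_rotvec(); d=R.T@(np.array(pt)-o["tcp_pos"])*1000
    print("xyz mm",np.round(d,1),"w",np.round(w,3),"rows",np.linalg.norm(d)/41.7,np.degrees(np.linalg.norm(w))/7.16,"dist to tcp",np.round(o["tcp_pos"],4),o["time_s"])
def toolR(yaw,tilt):  # tool x=plate y, y=plate x, z=-plate z
    P=Ro.from_euler("ZY",[yaw,tilt]).as_matrix(); return P@np.array([[0,1,0],[1,0,0],[0,0,-1.]]),P
E
python3 - <<'E'
from mv import *
s=cv2.imread("pics/scene0.png");t=cv2.imread("pics/top0.png")
M={"scene":wood(s,370,255,80,65),"top":wood(t,180,185,80,65)}
for z in(.04,.043):
  for mm in(M,{"top":M["top"]},{"scene":M["scene"]}):
    f=yawpose(np.radians(35)); print(z,fit(PLATE,lambda p:f([*p,z]),mm,[.536,.2148,-.26],[.006,.006,.05]))
R,P=toolR(-.262,np.radians(35))
go(R,np.array([.5365,.2145,.041])+P@[0,-.005,.125])
E
```

```text
0.04 (array([ 0.538435  ,  0.21446313, -0.25934912]), np.float64(0.19590060553189395))
0.04 (array([ 0.53575197,  0.21467096, -0.26227122]), np.float64(0.04262664748648963))
0.04 (array([ 0.53911513,  0.21536511, -0.25096352]), np.float64(0.09984555466022026))
0.043 (array([ 0.5403731 ,  0.21414722, -0.25918336]), np.float64(0.29027284618453125))
0.043 (array([ 0.53479808,  0.21358594, -0.26229759]), np.float64(0.042053834091468706))
0.043 (array([ 0.54086234,  0.2153849 , -0.25404759]), np.float64(0.09662906258393769))
xyz mm [-503.5 -189.8   49.5] w [0.493 0.453 1.436] rows 12.958030290443755 12.676567344150296 dist to tcp [0.1955 0.5407 0.1929] 1.15
```

{"name": "arm_command", "arguments": {
  "motion": [
    {"x":-250,"y":-95,"z":-20,"wx":0.25,"wy":0.23,"wz":0.72,"grip":0},
    {"x":-250,"y":-95,"z":-20,"wx":0.25,"wy":0.23,"wz":0.72,"grip":0},
    {"x":-250,"y":-95,"z":-20,"wx":0.25,"wy":0.23,"wz":0.72,"grip":0},
    {"x":-250,"y":-95,"z":-20,"wx":0.25,"wy":0.23,"wz":0.72,"grip":0},
    {"x":-250,"y":-95,"z":-20,"wx":0.25,"wy":0.23,"wz":0.72,"grip":0},
    {"x":-250,"y":-95,"z":-20,"wx":0.25,"wy":0.23,"wz":0.72,"grip":0},
    {"x":-503,"y":-190,"z":30,"wx":0.493,"wy":0.453,"wz":1.436,"grip":0},
    {"x":-503,"y":-190,"z":30,"wx":0.493,"wy":0.453,"wz":1.436,"grip":0},
    {"x":-503,"y":-190,"z":30,"wx":0.493,"wy":0.453,"wz":1.436,"grip":0},
    {"x":-503,"y":-190,"z":30,"wx":0.493,"wy":0.453,"wz":1.436,"grip":0},
    {"x":-503,"y":-190,"z":30,"wx":0.493,"wy":0.453,"wz":1.436,"grip":0},
    {"x":-503,"y":-190,"z":30,"wx":0.493,"wy":0.453,"wz":1.436,"grip":0},
    {"x":-503,"y":-190,"z":30,"wx":0.493,"wy":0.453,"wz":1.436,"grip":0},
    {"x":-503,"y":-190,"z":30,"wx":0.493,"wy":0.453,"wz":1.436,"grip":0},
    {"x":-503,"y":-190,"z":30,"wx":0.493,"wy":0.453,"wz":1.436,"grip":0},
    {"x":-503,"y":-190,"z":30,"wx":0.493,"wy":0.453,"wz":1.436,"grip":0}
  ]
}}

```text
time_s: 2.48
tcp_pos: [0.6039, 0.1911, 0.1625]
tcp_rot: [-0.239, 0.757, 0.58, -0.183]
contact_force: [0.4, 0.2, 0.8]
opening: 0.0426
finger_force: 0.0
```

```bash
python3 - <<'E'
from mv import *
R,P=toolR(-.26,np.radians(35)); o=np.array([.537,.215,.038])
go(R,o+P@[-.001,-.005,.11]); go(R,o+P@[-.001,-.005,.021])
print(bot.get_obs()["joint_pos"],bot.get_obs()["opening"],bot.get_obs()["contact_force"])
a=vision.grab_frame("scene");b=vision.grab_frame("top")
m=np.hstack([cv2.resize(a[160:340,330:480],(400,480)),cv2.resize(b[120:270,150:275],(400,480))]);cv2.imwrite("pics/m2.png",m)
E
```

```text
xyz mm [ 0.9 12.4 32.6] w [-0.001 -0.002 -0.002] rows 0.8363138334794443 0.020049382594059403 dist to tcp [0.6039 0.1911 0.1625] 2.4833
xyz mm [  0.7  12.5 121.6] w [-0.001 -0.002 -0.002] rows 2.93104831565041 0.020049382594059403 dist to tcp [0.6039 0.1911 0.1625] 2.4833
[0.0249796  0.84458949 0.84761342 0.18336322 2.03484502 0.3198482 ] 0.04255151445334779 [0.35481305 0.24666401 0.76421152]
```

View pics/m2.png

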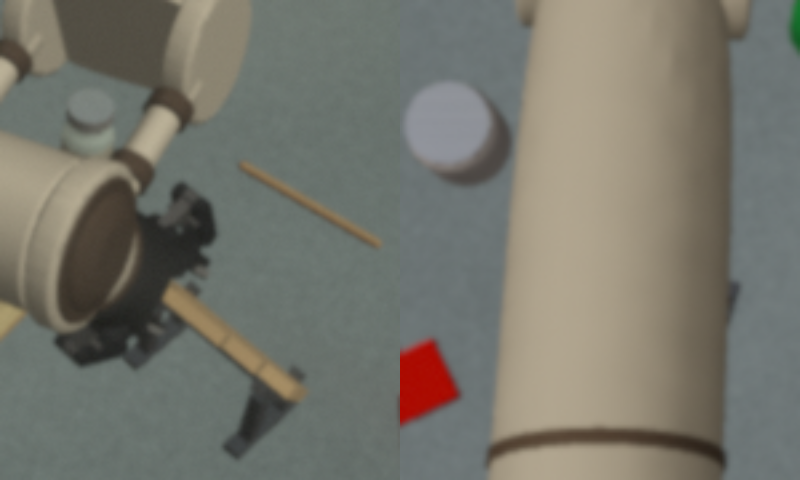

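The gripper stands over the plate with its fingers on either side. The arm hides the plate from the top camera, and nothing is touching yet. Next I go in along the plate.

{"name": "arm_command", "arguments": {
  "motion": [
    {"x":1,"y":12.5,"z":0,"grip":0},
    {"x":1,"y":12.5,"z":15,"grip":0},
    {"x":1,"y":12.5,"z":30,"grip":0},
    {"x":1,"y":12.5,"z":50,"grip":0},
    {"x":1,"y":12.5,"z":70,"grip":0},
    {"x":1,"y":12.5,"z":90,"grip":0},
    {"x":1,"y":12.5,"z":108,"grip":0},
    {"x":1,"y":12.5,"z":121,"grip":0},
    {"x":1,"y":12.5,"z":121,"grip":0}
  ]
}}

```text
schema error: expected keys x, y, z, wx, wy, wz, grip
```

{"name": "arm_command", "arguments": {
  "motion": [
    {"x":1,"y":12.5,"z":0,"wx":0,"wy":0,"wz":0,"grip":0},
    {"x":1,"y":12.5,"z":15,"wx":0,"wy":0,"wz":0,"grip":0},
    {"x":1,"y":12.5,"z":30,"wx":0,"wy":0,"wz":0,"grip":0},
    {"x":1,"y":12.5,"z":50,"wx":0,"wy":0,"wz":0,"grip":0},
    {"x":1,"y":12.5,"z":70,"wx":0,"wy":0,"wz":0,"grip":0},
    {"x":1,"y":12.5,"z":90,"wx":0,"wy":0,"wz":0,"grip":0},
    {"x":1,"y":12.5,"z":108,"wx":0,"wy":0,"wz":0,"grip":0},
    {"x":1,"y":12.5,"z":121,"wx":0,"wy":0,"wz":0,"grip":0},
    {"x":1,"y":12.5,"z":121,"wx":0,"wy":0,"wz":0,"grip":0}
  ]
}}

```text
time_s: 3.33
tcp_pos: [0.5437, 0.2093, 0.0561]
tcp_rot: [-0.239, 0.755, 0.581, -0.185]
contact_force: [-0.7, 1.6, -0.8]
opening: 0.0427
finger_force: 0.0
```

{"name": "arm_command", "arguments": {
  "motion": [
    {"x":0,"y":0,"z":0,"wx":0,"wy":0,"wz":0,"grip":1},
    {"x":0,"y":0,"z":0,"wx":0,"wy":0,"wz":0,"grip":1},
    {"x":0,"y":0,"z":0,"wx":0,"wy":0,"wz":0,"grip":1},
    {"x":0,"y":0,"z":0,"wx":0,"wy":0,"wz":0,"grip":1},
    {"x":0,"y":0,"z":0,"wx":0,"wy":0,"wz":0,"grip":1},
    {"x":0,"y":0,"z":0,"wx":0,"wy":0,"wz":0,"grip":1}
  ]
}}

```text
time_s: 3.83
tcp_pos: [0.5486, 0.2078, 0.0585]
tcp_rot: [-0.238, 0.757, 0.581, -0.181]
contact_force: [2.4, 1.0, 5.7]
opening: 0.0108
finger_force: 62.3
```

{"name": "arm_command", "arguments": {
  "motion": [
    {"x":0,"y":-2,"z":-6,"wx":0,"wy":0,"wz":0,"grip":1},
    {"x":0,"y":-3,"z":-16,"wx":0,"wy":0,"wz":0,"grip":1},
    {"x":0,"y":-4,"z":-30,"wx":0,"wy":0,"wz":0,"grip":1},
    {"x":0,"y":-6,"z":-50,"wx":0,"wy":0,"wz":0,"grip":1},
    {"x":0,"y":-15,"z":-75,"wx":0,"wy":0,"wz":0,"grip":1},
    {"x":0,"y":-30,"z":-100,"wx":0,"wy":0,"wz":0,"grip":1},
    {"x":0,"y":-50,"z":-120,"wx":0,"wy":0,"wz":0,"grip":1},
    {"x":0,"y":-50,"z":-120,"wx":0,"wy":0,"wz":0,"grip":1},
    {"x":0,"y":-50,"z":-120,"wx":0,"wy":0,"wz":0,"grip":1}
  ]
}}

```text
time_s: 4.58
tcp_pos: [0.5754, 0.2, 0.1854]
tcp_rot: [-0.237, 0.757, 0.581, -0.181]
contact_force: [-0.1, 0.6, -2.4]
opening: 0.0104
finger_force: 61.2
```

```bash
python3 - <<'E'
from mv import *
R,P=toolR(-.26,np.radians(35))
Rg=Ro.from_quat([0.757,0.581,-0.181,-.238]).as_matrix()
off=Rg.T@(np.array([.537,.215,.038])-np.array([.5486,.2078,.0585])); print("plate in tool",off*1000)
print("tool rot err at grasp",Ro.from_matrix(R.T@Rg).as_rotvec())
off=np.array([.005,0,.021])
R,P=toolR(-.127,0); g=np.array([.523,-.22,0])
go(R,g+P@[0,-.075,.11]-R@off)
E
```

```text
plate in tool [ 3.893225    0.97049164 24.30125398]
tool rot err at grasp [-0.00357439  0.00342303  0.00049907]
xyz mm [-498.5   87.5    4.9] w [-0.605 -0.042 -0.131] rows 12.1384890399759 4.966131856998352 dist to tcp [0.5754 0.2    0.1854] 4.5833
```

{"name": "arm_command", "arguments": {
  "motion": [
    {"x":-40,"y":7,"z":0,"wx":-0.12,"wy":-0.008,"wz":-0.026,"grip":1},
    {"x":-80,"y":14,"z":1,"wx":-0.24,"wy":-0.017,"wz":-0.052,"grip":1},
    {"x":-120,"y":21,"z":1,"wx":-0.36,"wy":-0.025,"wz":-0.078,"grip":1},
    {"x":-160,"y":28,"z":1,"wx":-0.48,"wy":-0.033,"wz":-0.104,"grip":1},
    {"x":-200,"y":35,"z":2,"wx":-0.605,"wy":-0.042,"wz":-0.131,"grip":1},
    {"x":-240,"y":42,"z":2,"wx":-0.605,"wy":-0.042,"wz":-0.131,"grip":1},
    {"x":-280,"y":49,"z":3,"wx":-0.605,"wy":-0.042,"wz":-0.131,"grip":1},
    {"x":-320,"y":56,"z":3,"wx":-0.605,"wy":-0.042,"wz":-0.131,"grip":1},
    {"x":-360,"y":63,"z":4,"wx":-0.605,"wy":-0.042,"wz":-0.131,"grip":1},
    {"x":-400,"y":70,"z":4,"wx":-0.605,"wy":-0.042,"wz":-0.131,"grip":1},
    {"x":-440,"y":77,"z":5,"wx":-0.605,"wy":-0.042,"wz":-0.131,"grip":1},
    {"x":-475,"y":83,"z":5,"wx":-0.605,"wy":-0.042,"wz":-0.131,"grip":1},
    {"x":-498.5,"y":87.5,"z":5,"wx":-0.605,"wy":-0.042,"wz":-0.131,"grip":1},
    {"x":-498.5,"y":87.5,"z":5,"wx":-0.605,"wy":-0.042,"wz":-0.131,"grip":1},
    {"x":-498.5,"y":87.5,"z":5,"wx":-0.605,"wy":-0.042,"wz":-0.131,"grip":1},
    {"x":-498.5,"y":87.5,"z":5,"wx":-0.605,"wy":-0.042,"wz":-0.131,"grip":1}
  ]
}}

```text
time_s: 5.92
tcp_pos: [0.5103, -0.2978, 0.1275]
tcp_rot: [-0.004, 0.75, 0.661, -0.002]
contact_force: [-0.5, -0.9, -2.6]
opening: 0.0106
finger_force: 61.1
```

```bash
python3 - <<'E'
from mv import *
print(bot.get_obs())
a=vision.grab_frame("scene");b=vision.grab_frame("top")
cv2.imwrite("pics/s3.png",a);cv2.imwrite("pics/t3.png",b)
m=np.hstack([cv2.resize(a[130:280,190:340],(400,400),interpolation=cv2.INTER_CUBIC),cv2.resize(b[140:290,330:480],(400,400),interpolation=cv2.INTER_CUBIC)]);cv2.imwrite("pics/m3.png",m)
E
```

```text
{'time_s': 5.9167, 'joint_pos': array([-0.73096709,  0.26179599,  1.60958378, -0.00292798,  1.27809931,
       -0.60337492]), 'dq': array([ 2.16605439e-02, -1.67221052e-02,  1.14154102e-03,  8.69569942e-05,
       -1.02749987e-03, -2.15336634e-03]), 'joint_efforts': array([-1.12655237e+00, -4.31772995e+01, -3.30477083e+01, -8.94776685e-02,
       -6.30915194e-03, -3.64326908e-03]), 'tcp_pos': array([ 0.51032469, -0.29784122,  0.12751928]), 'tcp_rot': array([-0.00375053,  0.75045905,  0.66090371, -0.00185538]), 'contact_force': array([-0.49665147, -0.90561304, -2.59018977]), 'moment': array([ 0.02790953, -0.04853844, -0.03972307]), 'finger_force': 61.133428663015366, 'opening': 0.010601495995124614}
```

View pics/m3.png

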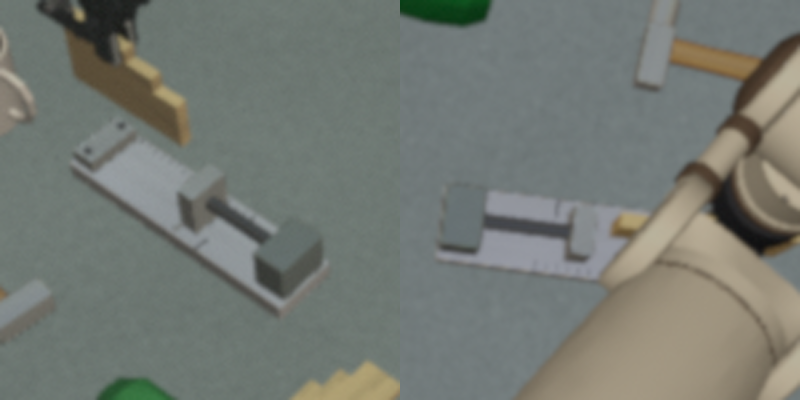

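```bash
cat > pf.py <<'E'
from mv import *
def platefit(a,roi,p0=(5,22,0)):
    o=bot.get_obs(); q=o["tcp_rot"]; R=Ro.from_quat(np.r_[q[1:],q[0]]).as_matrix(); T=np.array([[0,1,0],[1,0,0],[0,0,-1.]])
    m=wood(a,*roi); dark=cv2.dilate((a.max(2)<65).astype(np.uint8),np.ones((5,5))); 
    x,y,w,h=roi; W=np.zeros((480,640)); W[y:y+h,x:x+w]=1; W*=1-dark
    def pose(p): 
        Rp=R@T@Ro.from_euler("x",p[2]/10).as_matrix(); return Rp,o["tcp_pos"]+R@(np.array([p[0],0,p[1]])/1000)
    def f(p): Rp,t=pose(p); return (np.abs(render(PLATE,Rp,t,"scene")-m)*W).sum()/(m*W).sum()
    r=minimize(f,p0,method="Nelder-Mead",options=dict(initial_simplex=np.array(p0)+np.array([[0,0,0],[5,0,0],[0,5,0],[0,0,.6]])))
    return r.x,r.fun,pose(r.x)
def gaugexyz(t,g=(.523,-.22,0),yaw=-.127): return Ro.from_euler("z",-yaw).apply(np.array(t)-np.array(g))*1000
E
python3 - <<'E'
from pf import *
a=cv2.imread("pics/s3.png")
x,e,(Rp,t)=platefit(a,(190,130,80,58)); print(x,e,t,gaugexyz(t)); print(Ro.from_matrix(Rp).as_euler("ZYX"))
print("ray toe bottom: expected px",proj(np.array([t+Rp@[.006,.07,0],t+Rp@[.006,-.07,0]]),"scene"))
print("gauge stop/jaw px",proj(Ro.from_euler("z",-.127).apply(np.array([[22,2.5,70],[-22,2.5,70],[30,-107.5,36],[-30,-107.5,36]])/1000)+[.523,-.22,0],"scene"))
E
```

```text
[4.35807530e+00 2.07277753e+01 6.74371153e-03] 0.11612702717974799 [ 0.51146311 -0.29319639  0.10775591] [ -2.17300069 -74.06813561 107.75591063]
[-0.12529401  0.00661127  0.00167622]
ray toe bottom: expected px [[257.32899021 183.66194751]
 [216.78137598 157.46144151]]
gauge stop/jaw px [[255.52617    200.02900274]
 [268.10611551 189.72812313]
 [223.66141677 190.00702506]
 [240.53714632 176.95793015]]
```

The plate hangs upright over the gauge. Its toe's lower corner is at scene (257.5,183.6), which matches the fit, and the jaw stands just beyond it. Next I lower it to just above stop height and check.

{"name": "arm_command", "arguments": {
  "motion": [
    {"x":0,"y":2,"z":20,"wx":0,"wy":0,"wz":0,"grip":1},
    {"x":0,"y":2,"z":40,"wx":0,"wy":0,"wz":0,"grip":1},
    {"x":0,"y":2,"z":55,"wx":0,"wy":0,"wz":0,"grip":1},
    {"x":0,"y":2,"z":63,"wx":0,"wy":0,"wz":0,"grip":1},
    {"x":0,"y":2,"z":67,"wx":0,"wy":0,"wz":0,"grip":1},
    {"x":0,"y":2,"z":67,"wx":0,"wy":0,"wz":0,"grip":1},
    {"x":0,"y":2,"z":67,"wx":0,"wy":0,"wz":0,"grip":1}
  ]
}}

```text
time_s: 6.6
tcp_pos: [0.5135, -0.2994, 0.0632]
tcp_rot: [-0.001, 0.75, 0.661, -0.002]
contact_force: [0.6, 0.0, -1.2]
opening: 0.0108
finger_force: 61.1
```

```bash
python3 - <<'E'
from pf import *
o=bot.get_obs(); print(o["tcp_pos"],o["contact_force"])
a=vision.grab_frame("scene"); b=vision.grab_frame("top"); cv2.imwrite("pics/s4.png",a)
x,e,(Rp,t)=platefit(a,(190,140,100,75)); print(x,e,gaugexyz(t),Ro.from_matrix(Rp).as_euler("ZYX"))
go(toolR(-.127,0)[0],o["tcp_pos"])
m=np.hstack([cv2.resize(a[140:260,200:320],(400,400),interpolation=cv2.INTER_CUBIC),cv2.resize(b[180:270,335:425],(400,400),interpolation=cv2.INTER_CUBIC)]);cv2.imwrite("pics/m4.png",m)
E
```

```text
[ 0.51346162 -0.29944408  0.06315602] [ 0.60279949  0.00676304 -1.17529961]
[ 2.72923628 17.57548901  0.01990994] 0.16277271471969065 [  0.86806212 -77.75062359  46.09293859] [-0.12643372  0.0031817   0.00031938]
xyz mm [ 0.4 -0.3  0.5] w [-0.003  0.002  0.001] rows 0.01801791971362539 0.029118784634915712 dist to tcp [ 0.5137 -0.2999  0.0637] 6.7
```

View pics/m4.png

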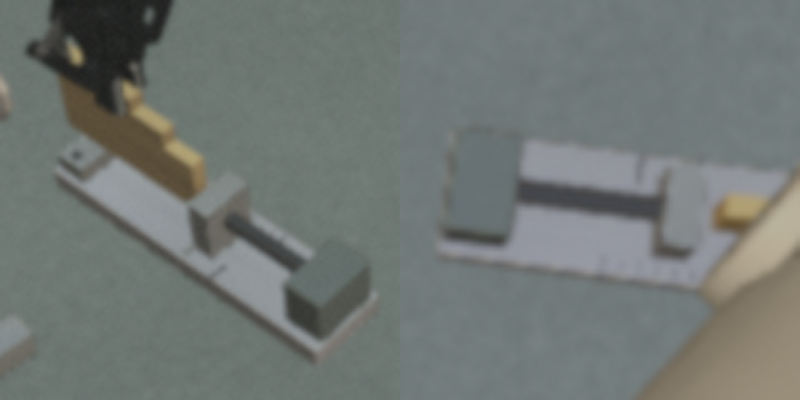

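The toe sits just in front of the jaw and is centred on it, with the lower edge above the stop. Next I push the jaw back.

{"name": "arm_command", "arguments": {
  "motion": [
    {"x":4,"y":0,"z":2.5,"wx":0,"wy":0,"wz":0,"grip":1},
    {"x":8,"y":0,"z":2.5,"wx":0,"wy":0,"wz":0,"grip":1},
    {"x":12,"y":0,"z":2.5,"wx":0,"wy":0,"wz":0,"grip":1},
    {"x":16,"y":0,"z":2.5,"wx":0,"wy":0,"wz":0,"grip":1},
    {"x":20,"y":0,"z":2.5,"wx":0,"wy":0,"wz":0,"grip":1},
    {"x":24,"y":0,"z":2.5,"wx":0,"wy":0,"wz":0,"grip":1},
    {"x":28,"y":0,"z":2.5,"wx":0,"wy":0,"wz":0,"grip":1},
    {"x":32,"y":0,"z":2.5,"wx":0,"wy":0,"wz":0,"grip":1},
    {"x":36,"y":0,"z":2.5,"wx":0,"wy":0,"wz":0,"grip":1},
    {"x":40,"y":0,"z":2.5,"wx":0,"wy":0,"wz":0,"grip":1},
    {"x":43,"y":0,"z":2.5,"wx":0,"wy":0,"wz":0,"grip":1},
    {"x":43,"y":0,"z":2.5,"wx":0,"wy":0,"wz":0,"grip":1},
    {"x":43,"y":0,"z":2.5,"wx":0,"wy":0,"wz":0,"grip":1}
  ]
}}

```text
time_s: 7.78
tcp_pos: [0.5185, -0.2593, 0.0609]
tcp_rot: [0.001, 0.75, 0.661, -0.003]
contact_force: [-1.5, -8.5, -1.6]
opening: 0.0108
finger_force: 61.2
```

```bash
python3 - <<'E'
from pf import *
o=bot.get_obs(); print(o["tcp_pos"],o["contact_force"],gaugexyz(o["tcp_pos"]))
a=vision.grab_frame("scene"); b=vision.grab_frame("top"); cv2.imwrite("pics/s5.png",a)
go(toolR(-.127,0)[0],o["tcp_pos"])
m=np.hstack([cv2.resize(a[140:260,200:320],(400,400),interpolation=cv2.INTER_CUBIC),cv2.resize(b[180:270,335:425],(400,400),interpolation=cv2.INTER_CUBIC)]);cv2.imwrite("pics/m5.png",m)
E
```

```text
[ 0.51850107 -0.25925444  0.06091247] [-1.53659422 -8.49487124 -1.56148096] [  0.50922589 -39.50812817  60.91247258]
xyz mm [ 0.1 -0.  -0. ] w [-0.004  0.006  0.001] rows 0.0023552307516143734 0.055518604338088716 dist to tcp [ 0.5185 -0.2593  0.0609] 7.8833
```

View pics/m5.png

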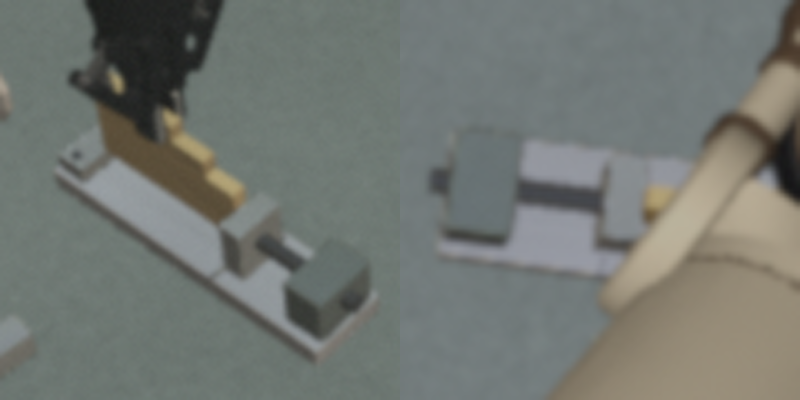

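Jaw is pushed back, with its pointer near the black line at crop (217,275), and the force reads 8.6 N. I push 2.5 mm more for stop clearance and then go partway down.

{"name": "arm_command", "arguments": {
  "motion": [
    {"x":2.5,"y":0,"z":0,"wx":0,"wy":-0.005,"wz":0,"grip":1},
    {"x":2.5,"y":0,"z":2,"wx":0,"wy":-0.005,"wz":0,"grip":1},
    {"x":2.5,"y":0,"z":4,"wx":0,"wy":-0.005,"wz":0,"grip":1},
    {"x":2.5,"y":0,"z":6,"wx":0,"wy":-0.005,"wz":0,"grip":1},
    {"x":2.5,"y":0,"z":8,"wx":0,"wy":-0.005,"wz":0,"grip":1},
    {"x":2.5,"y":0,"z":9,"wx":0,"wy":-0.005,"wz":0,"grip":1},
    {"x":2.5,"y":0,"z":9,"wx":0,"wy":-0.005,"wz":0,"grip":1}
  ]
}}

```text
time_s: 8.47
tcp_pos: [0.5198, -0.2576, 0.0529]
tcp_rot: [0.003, 0.75, 0.661, -0.005]
contact_force: [-0.5, -9.2, 1.8]
opening: 0.0107
finger_force: 61.7
```

{"name": "arm_command", "arguments": {
  "motion": [
    {"x":0,"y":0,"z":2,"wx":-0.004,"wy":0.01,"wz":0,"grip":1},
    {"x":0,"y":0,"z":4,"wx":-0.004,"wy":0.01,"wz":0,"grip":1},
    {"x":0,"y":0,"z":6,"wx":-0.004,"wy":0.01,"wz":0,"grip":1},
    {"x":0,"y":0,"z":8,"wx":-0.004,"wy":0.01,"wz":0,"grip":1},
    {"x":0,"y":0,"z":8,"wx":-0.004,"wy":0.01,"wz":0,"grip":1}
  ]
}}

```text
time_s: 8.88
tcp_pos: [0.5199, -0.2577, 0.0448]
tcp_rot: [0.002, 0.751, 0.661, 0.0]
contact_force: [-0.1, -8.3, 0.6]
opening: 0.0106
finger_force: 61.7
```

```bash
python3 - <<'E'
from pf import *
o=bot.get_obs(); print(o["tcp_pos"],o["contact_force"],o["moment"],gaugexyz(o["tcp_pos"]))
a=vision.grab_frame("scene"); cv2.imwrite("pics/s6.png",a)
go(toolR(-.127,0)[0],o["tcp_pos"])
cv2.imwrite("pics/m6.png",cv2.resize(a[155:235,205:300],(760,600)[:2],interpolation=cv2.INTER_CUBIC))
E
```

```text
[ 0.51991388 -0.25772704  0.04480895] [-0.11449254 -8.26303538  0.62813719] [-1.44914508  0.0956894  -0.10993197] [  1.71719932 -37.81408128  44.80894655]
xyz mm [-0.  -0.   0.1] w [0.003 0.002 0.   ] rows 0.0020006912220282853 0.029484071445933714 dist to tcp [ 0.5199 -0.2577  0.0449] 8.9333
```

View pics/m6.png

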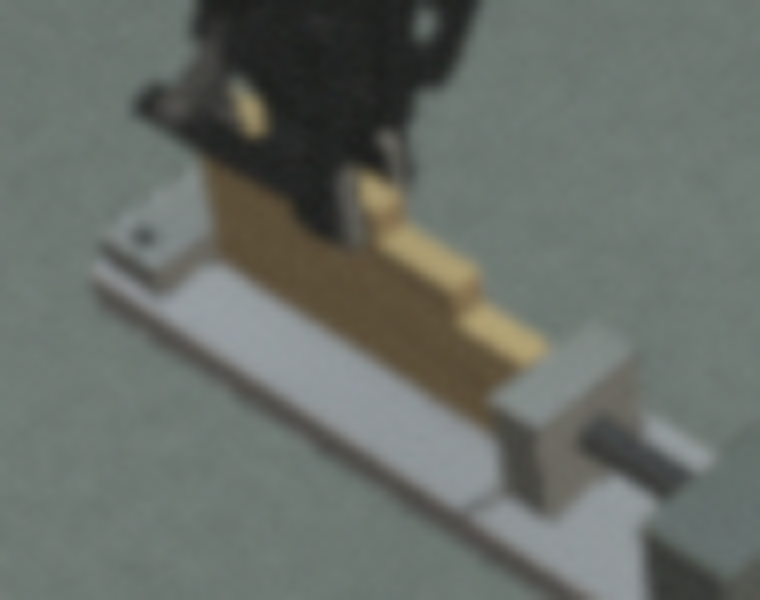

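The square end stands in front of the stop's face near (215,255), and the plate is upright with its lower edge almost on the bed. I lower it the last few millimetres.

{"name": "arm_command", "arguments": {
  "motion": [
    {"x":0,"y":0,"z":1,"wx":0,"wy":0,"wz":0,"grip":1},
    {"x":0,"y":0,"z":2,"wx":0,"wy":0,"wz":0,"grip":1},
    {"x":0,"y":0,"z":3,"wx":0,"wy":0,"wz":0,"grip":1},
    {"x":0,"y":0,"z":3,"wx":0,"wy":0,"wz":0,"grip":1}
  ]
}}

```text
time_s: 9.27
tcp_pos: [0.5202, -0.2579, 0.0427]
tcp_rot: [0.002, 0.75, 0.661, 0.0]
contact_force: [-0.8, -8.6, 5.2]
opening: 0.0109
finger_force: 62.0
```

{"name": "arm_command", "arguments": {
  "motion": [
    {"x":0,"y":0,"z":1,"wx":0,"wy":0,"wz":0,"grip":1},
    {"x":0,"y":0,"z":2,"wx":0,"wy":0,"wz":0,"grip":1},
    {"x":0,"y":0,"z":2,"wx":0,"wy":0,"wz":0,"grip":1}
  ]
}}

```text
time_s: 9.52
tcp_pos: [0.5205, -0.2581, 0.0425]
tcp_rot: [0.002, 0.75, 0.661, 0.0]
contact_force: [-6.2, -5.1, 14.8]
opening: 0.0105
finger_force: 63.7
```

{"name": "arm_command", "arguments": {
  "motion": [
    {"x":0,"y":0,"z":-1.5,"wx":0,"wy":0,"wz":0,"grip":1},
    {"x":-1,"y":0,"z":-1.5,"wx":0,"wy":0,"wz":0,"grip":1},
    {"x":-2,"y":0,"z":-1.5,"wx":0,"wy":0,"wz":0,"grip":1},
    {"x":-2,"y":0,"z":-1.5,"wx":0,"wy":0,"wz":0,"grip":1}
  ]
}}

```text
time_s: 9.85
tcp_pos: [0.5203, -0.2582, 0.0425]
tcp_rot: [0.001, 0.75, 0.661, 0.002]
contact_force: [-0.8, -2.2, 8.9]
opening: 0.0108
finger_force: 62.7
```

{"name": "arm_command", "arguments": {
  "motion": [
    {"x":-1,"y":0,"z":-0.5,"wx":0,"wy":0,"wz":0,"grip":1},
    {"x":-2,"y":0,"z":-0.5,"wx":0,"wy":0,"wz":0,"grip":1},
    {"x":-2,"y":0,"z":-0.5,"wx":0,"wy":0,"wz":0,"grip":1}
  ]
}}

```text
time_s: 10.1
tcp_pos: [0.5199, -0.2601, 0.0426]
tcp_rot: [0.001, 0.75, 0.661, 0.002]
contact_force: [-0.8, -3.3, 7.0]
opening: 0.0103
finger_force: 62.4
```

```bash
python3 - <<'E'
from pf import *
o=bot.get_obs(); print(o["contact_force"],o["moment"],gaugexyz(o["tcp_pos"]))
go(toolR(-.127,0)[0],o["tcp_pos"])
E
```

```text
[-0.75255777 -3.26908038  6.98057589] [-0.4266229   0.13580712 -0.06107565] [  2.02627406 -40.17550112  42.55648544]
xyz mm [0. 0. 0.] w [ 0.003 -0.001  0.   ] rows 0.0 0.0291377904569124 dist to tcp [ 0.5199 -0.2601  0.0426] 10.1
```

{"name": "arm_command", "arguments": {
  "motion": [
    {"x":-1,"y":0,"z":0,"wx":0,"wy":0,"wz":0,"grip":1},
    {"x":-2,"y":0,"z":0,"wx":0,"wy":0,"wz":0,"grip":1},
    {"x":-3,"y":0,"z":0,"wx":0,"wy":0,"wz":0,"grip":1},
    {"x":-3,"y":0,"z":0,"wx":0,"wy":0,"wz":0,"grip":1}
  ]
}}

```text
time_s: 10.43
tcp_pos: [0.5197, -0.2617, 0.0426]
tcp_rot: [-0.0, 0.75, 0.661, 0.002]
contact_force: [0.2, 2.2, 10.0]
opening: 0.0107
finger_force: 62.8
```

The plate is on the bed, and the y force reversed, so it is bearing on the stop. I release it.

{"name": "arm_command", "arguments": {
  "motion": [
    {"x":0,"y":0,"z":0,"wx":0,"wy":0,"wz":0,"grip":0.5},
    {"x":0,"y":0,"z":0,"wx":0,"wy":0,"wz":0,"grip":0.2},
    {"x":0,"y":0,"z":0,"wx":0,"wy":0,"wz":0,"grip":0},
    {"x":0,"y":0,"z":0,"wx":0,"wy":0,"wz":0,"grip":0},
    {"x":0,"y":0,"z":0,"wx":0,"wy":0,"wz":0,"grip":0},
    {"x":0,"y":0,"z":-10,"wx":0,"wy":0,"wz":0,"grip":0},
    {"x":0,"y":0,"z":-30,"wx":0,"wy":0,"wz":0,"grip":0},
    {"x":0,"y":0,"z":-60,"wx":0,"wy":0,"wz":0,"grip":0},
    {"x":0,"y":0,"z":-95,"wx":0,"wy":0,"wz":0,"grip":0},
    {"x":0,"y":0,"z":-130,"wx":0,"wy":0,"wz":0,"grip":0},
    {"x":-40,"y":-40,"z":-150,"wx":0,"wy":0,"wz":0,"grip":0},
    {"x":-80,"y":-80,"z":-150,"wx":0,"wy":0,"wz":0,"grip":0},
    {"x":-110,"y":-120,"z":-150,"wx":0,"wy":0,"wz":0,"grip":0},
    {"x":-110,"y":-160,"z":-150,"wx":0,"wy":0,"wz":0,"grip":0},
    {"x":-110,"y":-160,"z":-150,"wx":0,"wy":0,"wz":0,"grip":0},
    {"x":-110,"y":-160,"z":-150,"wx":0,"wy":0,"wz":0,"grip":0}
  ]
}}

```text
time_s: 11.77
tcp_pos: [0.3405, -0.3523, 0.1901]
tcp_rot: [-0.002, 0.752, 0.659, 0.0]
contact_force: [-0.2, 0.1, -0.5]
opening: 0.0427
finger_force: 0.0
```

```bash
python3 - <<'E'
from pf import *
o=bot.get_obs(); print(o["tcp_pos"],o["contact_force"])
a=vision.grab_frame("scene"); b=vision.grab_frame("top"); cv2.imwrite("pics/s7.png",a);cv2.imwrite("pics/t7.png",b)
A=wood(a,205,140,80,85); B=wood(b,390,190,80,75); print(A.sum(),B.sum())
def pose(p): return Ro.from_euler("ZYX",[p[2],p[4],p[5]]).as_matrix(),np.array(p[:1].tolist()+[p[1],p[3]])
g=np.array([.523,-.22,0]); p0=g+Ro.from_euler("z",-.127).apply([0,-.0375,.02])
bx=PLATE
for nm,mm in(("top",{"top":B}),):
    p,e=fit(bx,lambda q:yawpose(0)([*q,.02]),mm,[p0[0],p0[1],-.127],[.004,.004,.04]); print(nm,p,e,gaugexyz([*p[:2],.02]))
m=np.hstack([cv2.resize(a[150:240,205:295],(400,400),interpolation=cv2.INTER_CUBIC),cv2.resize(b[175:275,340:440+20][:,:120],(400,333),interpolation=cv2.INTER_CUBIC)[:333].repeat(1,0) if 0 else cv2.resize(b[170:290,340:460],(400,400),interpolation=cv2.INTER_CUBIC)]);cv2.imwrite("pics/m7.png",m)
E
```

```text
[ 0.34053382 -0.35226965  0.19007458] [-0.18143686  0.13962881 -0.45918957]
769.0 512.0
top [ 0.51837529 -0.25790632 -0.10408333] 0.28353247549019606 [  0.21371    -38.18679629  20.        ]
```

View pics/m7.png

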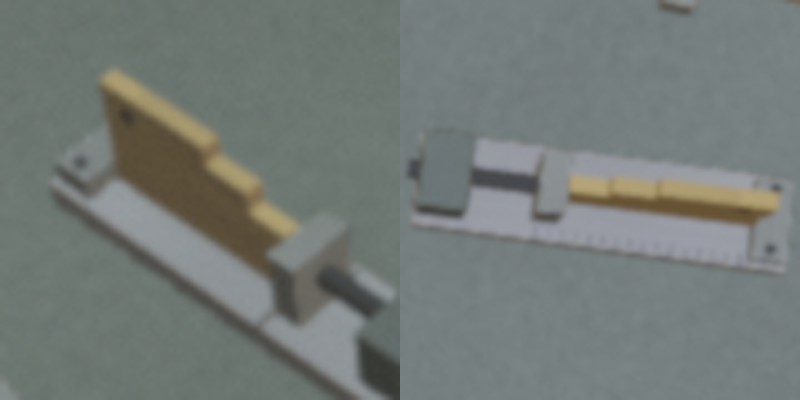

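```bash
python3 - <<'E'
from pf import *
a=cv2.imread("pics/s7.png");b=cv2.imread("pics/t7.png")
def bright(im,x,y,w,h):
    v=cv2.cvtColor(im,cv2.COLOR_BGR2HSV); m=np.zeros((480,640)); m[y:y+h,x:x+w]=cv2.inRange(v,(8,60,140),(30,255,255))[y:y+h,x:x+w]/255; return m
F=[box(-6,6,-70,11,80,80.1),box(-6,6,11,42,66,66.1),box(-6,6,42,70,50,50.1)]
A=bright(a,205,140,80,85);B=bright(b,390,190,80,75);print(A.sum(),B.sum(),len(B))
for nm,mm,bx in(("top",{"top":B},F),("scene",{"scene":A},F[:2]+[box(-6,6,42,60,50,50.1)])):
    p,e=fit(bx,lambda q:yawpose(0)([*q,.02]),mm,[.518,-.258,-.127],[.004,.004,.04]); print(nm,p,e,gaugexyz([*p[:2],.02]))
# gauge edges in top view, network mask now
b2=vision.grab_frame("top"); r=regions_of("gauge","top"); print([(q["score"],q["pixels"].sum()) for q in r])
G=np.maximum(r[0]["pixels"]*1.,wood(b2,390,190,80,75))
for j in regions_of("jaw","top")[:1]: G=np.maximum(G,j["pixels"])
boxes=GAUGE(30)+[q+np.array([.002,-.0375,.02]) for q in PLATE]
print("gauge",fit(boxes,yawpose(0),{"top":G},[.523,-.22,-.127],[.004,.004,.04]))
E
```

```text
188.0 301.0 480
top [ 0.51773168 -0.25660607 -0.12154446] 0.16346817796886196 [ -0.5894101  -36.97853325  20.        ]
scene [ 0.5206714  -0.25575463 -0.13622989] 0.2712348769294952 [  2.21879503 -35.76160968  20.        ]
[(0.58, np.int64(2854))]
gauge (array([ 0.52205146, -0.21979012, -0.14057563]), np.float64(0.47870786387410424))
```

```bash
python3 -c "
from bench import bot
print(bot.job_done())"
```

```text
the job is handed in; nothing more can be done
None
```

The large template stands upright in the gauge, square end against the stop and stepped end holding the jaw back, about 0–2 mm off the bed's centre line. It is released and the job is handed in; the hand-in call returned no verdict.

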